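Click the lid shut on a tub of peeled potatoes

TASK

The lid lies on the tub of peeled potatoes, but the four sections of its rim, one along each side, still stand raised. Press them down with the fingertips one at a time, in any order, until every one has clicked fully shut. Only press: leave the tub standing where it is, pick nothing up, do not disturb the peeler, the potato and the jar near it, and finish clear of everything.

Things in the scene. Friction and masses are not known exactly. Their poses are not given: they have to be found in the camera images.
- tub: clear food tub of peeled potatoes, loose, about 1.6 kg, walls 126 (x) by 186 mm (y), under a blue lid 140 by 200 mm. Origin: centre of its underside, z up. The lid's four rigid corners (24 mm square) top out at 88 mm, flush with the shut sections; the panel inside the rim is recessed (top 82 mm); a lifting bar on it, 70 mm along y by 14 mm, top 94 mm, is not needed
- near_top (a point): centre of the top face of the near (tub's -x side) lid section, a flat blue plastic strip 148 mm long and 18 mm wide with a 17 mm deep skirt on its outer edge; in the tub's frame it lies at x = -61, y = 0 mm, its length along the tub's y. 97 mm above the table while raised, 88 mm when shut; it rides down with the section
- far_top (a point): centre of the top face of the far (tub's +x side) lid section, a flat blue plastic strip 148 mm long and 18 mm wide with a 17 mm deep skirt on its outer edge; in the tub's frame it lies at x = +61, y = 0 mm, its length along the tub's y. 97 mm above the table while raised, 88 mm when shut; it rides down with the section
- left_top (a point): centre of the top face of the left (tub's +y side) lid section, a flat blue plastic strip 88 mm long and 18 mm wide with a 17 mm deep skirt on its outer edge; in the tub's frame it lies at x = 0, y = +91 mm, its length along the tub's x. 97 mm above the table while raised, 88 mm when shut; it rides down with the section
- right_top (a point): centre of the top face of the right (tub's -y side) lid section, a flat blue plastic strip 88 mm long and 18 mm wide with a 17 mm deep skirt on its outer edge; in the tub's frame it lies at x = 0, y = -91 mm, its length along the tub's x. 97 mm above the table while raised, 88 mm when shut; it rides down with the section
- near (a joint): downward travel of the near lid section in m: 0 raised (start), 0.009 fully shut. It is a snap: it resists with 6 to 9 N at first, less towards half travel (about 0.004), then snaps down by itself and stays; let go before half travel it springs back up
- far (a joint): downward travel of the far lid section in m: 0 raised (start), 0.009 fully shut. It is a snap: it resists with 6 to 9 N at first, less towards half travel (about 0.004), then snaps down by itself and stays; let go before half travel it springs back up
- left (a joint): downward travel of the left lid section in m: 0 raised (start), 0.009 fully shut. It is a snap: it resists with 6 to 9 N at first, less towards half travel (about 0.004), then snaps down by itself and stays; let go before half travel it springs back up
- right (a joint): downward travel of the right lid section in m: 0 raised (start), 0.009 fully shut. It is a snap: it resists with 6 to 9 N at first, less towards half travel (about 0.004), then snaps down by itself and stays; let go before half travel it springs back up
- peeler: loose vegetable peeler lying on the table, 145 mm long, black handle to its -x, steel fork to its +x, 18 mm high; origin on the table under its middle. Bystander
- potato: loose half peeled potato, a dome 68 mm across and 37 mm high, flat side down; origin at the centre of its underside. Bystander
- jar: loose small glass jar with a steel cap, 48 mm across and 75 mm high, upright; origin at the centre of its underside. Bystander
There are look-alikes about, which are no part of the job. What is shaped like the tub but orange, pink or red is not meant.

How it is judged:
By the outcome, as a careful person would: the job done as asked, in the order asked, and still so for the second after the job is handed in, with the robot touching nothing.
It also fails if it takes over 45 s, if anything falls off the work surface, if the arm or the gripper's body presses on something with over 40 N, if the wrist force passes 120 N, or if a joint passes its speed limit or range.

ROBOT

A 6-joint arm with a two-finger parallel gripper is mounted at the origin on the work surface. World frame = base frame: x ahead of the robot, y to its left, z up, the work surface at z = 0. Lengths are in m, angles in rad, forces in N, time in s.
With the tool pointing down it reaches from about 0.15 to 0.775 m from the base axis. Payload 6.1 kg.
Tool frame: the origin (TCP) lies at the centre of the arm's flange, where the gripper is bolted on; the fingertips stand 173 mm ahead of it and the grasp point (between the pads) lies 155 mm ahead of it (env.tips_ahead is the z of the fingertips in the tool frame, in m); z points along the fingers, y is the direction in which the jaws open and shut (so a half turn about z gives the same grasp; the last joint's range is limited). The gripper opens to 85 mm and grips with 20 to 120 N. Pads are 22 mm wide; open, the fingers measure 114 mm over their backs; the gripper's body (76 mm by 85 mm) begins 54 mm behind the grasp point. The pads swing forward as they close: fully open they stand 13 mm farther back than shut.
Start: joints at [1.242, 0.126, -0.04, 1.405, 0, 1.571], TCP at [0.17, 0.497, 0.405] pointing down, gripper open.
Joint ranges: [-2.72, 2.72], [-0.95, 1.95], [-1.27, 1.35], [-1.78, 2.02], [-1.46, 1.47], [-3.14, 3.14]. Speed limits (rad/s): [2.39, 2.39, 3.01, 3.14, 3.14, 3.14].

INTERFACE

Orientations are given as a unit quaternion [x, y, z, w].
In Python, from station import env, jaws, solve_ik, get_state, grab_frame, order, silhouettes, pinpoint gives the robot as it stands. Calls block until the motion is done:
- env.goto(position, orientation): joint-space move of the TCP to a pose.
- env.move_linear(position, rot=None, feed=0.15, force_limit=None): straight line of the TCP; rot=None keeps the orientation; feed is the mean speed in m/s. With force_limit (N) it stops when the force on the tool has changed by that much, and returns True; else False.
- env.movej(angles): joint-space move.
- jaws.open_gripper() and jaws.close_gripper(newtons=None): open the fingers fully, or close them until they stop; newtons is the grip in N (None keeps the last).
- env.pause(seconds).
- solve_ik(position, orientation): joint angles nearest the present ones, or None.
- get_state(): the state.
- grab_frame(name): name is "scene" or "top" or "wrist"; returns a dict with "color" (384x512x3 uint8, red, green, blue), "K" (3x3 intrinsics, pixels), "eye" and "attitude" of the camera in the world. Camera axes: x right, y down, z forward; pixel columns grow to the right and rows downward; lengths in m; the calibration is good to about 2 mm. A picture is of the moment at which its call begins. There is no depth.
A pose or a line that the arm cannot do raises env.MotionError and nothing moves.
- order.job_done(): hands the job in, once; it reports no verdict.
Trained networks look in a picture, given as the dict that the camera call returned (one of the last four; its "shot" number tells which), for a name from the list of things; names that differ only in an ending like _2 or _b are one class to them, and where a whole thing is asked for, a point or a joint stands for the part that bears it (a point fixed in the world has none). Each returns a list of dicts, best first, with "score" (0 to 1); they miss things now and then, are a little off and sometimes report something else, mostly with a low value. They report only what shows in the picture. A call takes as long as a camera call. They do not tell look-alikes from the thing itself.
- silhouettes(query, picture): "region" (384x512 bool, what is visible of it).
- pinpoint(query, picture): "position" ([x, y, z] in m, in world coordinates, good to about 4 mm: a listed point, or the origin of a listed thing).
The state is a dict: "time": time; "joint_positions": joint angles; "qd": joint speeds; "joint_efforts": joint torques, N m; "eef_pos": TCP position; "tool_rot": TCP orientation; "force": force on the tool from outside, world axes, zero at the start; "moment": the same for the moment, N m; "width": finger opening in m.
Only numpy, scipy, OpenCV 4.12 (cv2) and the standard library are available. Lean on these libraries where they do the work, as an engineer would, in place of code of your own. Each camera call takes 0.05 s, during which the arm holds its last target. There are 200 camera calls.

## Working session

There is one attempt and no reset: what is moved stays moved. The work goes in short steps, each a Python script; the robot and the scene stay as the last script left them, time stands still between calls to the robot, and variables do not carry over. Pictures are saved under pics/ and viewed, about 8 in all and at most 12, crops included, and the job is handed in when it is done.

```bash
mkdir -p pics; python3 - <<'E'
from station import *
import cv2,numpy as np
ims=[]
for n in("scene","top"):
    f=grab_frame(n); ims.append(f["color"][:,:,::-1])
    print(n,f["eye"],np.round(f["attitude"],4).tolist(),f["K"].tolist())
    for q in("tub","near_top","far_top","left_top","right_top","peeler","potato","jar"):
        print(q,[(np.round(d["position"],3).tolist(),round(d["score"],2)) for d in pinpoint(q,f)])
cv2.imwrite("pics/a.png",cv2.resize(np.vstack(ims),None,fx=.78,fy=.78))
cv2.imwrite("pics/top.png",ims[1]);cv2.imwrite("pics/scene.png",ims[0])
s=get_state();print(s["time"],s["tool_rot"],s["force"],s["width"],env.tips_ahead)
E
```

```text
scene [ 0.94878509 -0.36365857  1.01206406] [0.8819, 0.3585, -0.1205, -0.2815] [[403.656689917884, 0.0, 253.6905787850679], [0.0, 403.656689917884, 194.3372272902651], [0.0, 0.0, 1.0]]
tub [([0.239, 0.435, 0.002], 0.91), ([0.432, -0.108, 0.003], 0.89), ([0.314, 0.156, 0.001], 0.7), ([0.575, 0.178, 0.0], 0.69), ([0.732, -0.18, -0.002], 0.62)]
near_top [([0.687, -0.22, 0.095], 0.94), ([0.459, -0.16, 0.094], 0.8), ([0.278, 0.378, 0.096], 0.67), ([0.52, 0.152, 0.096], 0.66), ([0.272, 0.109, 0.097], 0.59)]
far_top [([0.406, -0.054, 0.094], 0.8), ([0.63, 0.204, 0.099], 0.71), ([0.776, -0.14, 0.095], 0.61), ([0.197, 0.479, 0.094], 0.52), ([0.352, 0.198, 0.098], 0.47)]
left_top [([0.676, -0.11, 0.096], 0.78), ([0.347, -0.141, 0.097], 0.73), ([0.17, 0.376, 0.094], 0.65), ([0.248, 0.215, 0.098], 0.55), ([0.532, 0.256, 0.093], 0.45)]
right_top [([0.795, -0.25, 0.096], 0.82), ([0.514, -0.071, 0.094], 0.76), ([0.617, 0.095, 0.098], 0.53), ([0.379, 0.089, 0.094], 0.52), ([0.312, 0.482, 0.095], 0.5)]
peeler [([0.482, 0.332, -0.0], 0.6)]
potato [([0.683, 0.264, -0.004], 0.6)]
jar [([0.684, 0.021, 0.
[... 588 characters left out ...]
, ([0.403, -0.053, 0.098], 0.94), ([0.201, 0.484, 0.098], 0.92), ([0.632, 0.204, 0.094], 0.77), ([0.683, 0.021, -0.002], 0.69), ([0.353, 0.194, 0.1], 0.68)]
left_top [([0.171, 0.376, 0.1], 0.82), ([0.345, -0.149, 0.097], 0.58), ([0.674, -0.111, 0.093], 0.57), ([0.536, 0.257, 0.097], 0.51)]
right_top [([0.794, -0.248, 0.1], 0.77), ([0.383, 0.091, 0.098], 0.69), ([0.309, 0.486, 0.102], 0.59), ([0.518, -0.066, 0.099], 0.55), ([0.616, 0.091, 0.097], 0.48)]
peeler [([0.486, 0.332, 0.0], 0.86)]
potato [([0.684, 0.263, 0.002], 0.88)]
jar [([0.683, 0.018, -0.002], 0.87)]
0.9 [1.63657647e-01 9.86517193e-01 4.57128976e-05 4.49470119e-06] [-0.23534996 -0.49279407  0.14419626] 0.08547020435145121 0.1734
```

View pics/a.png

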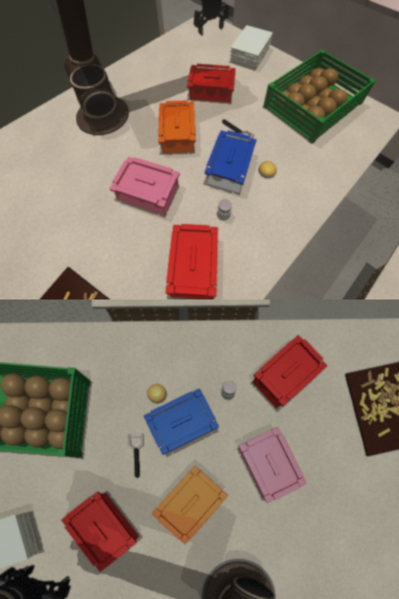

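```bash
cat > h.py <<'E'
from station import *
import cv2,numpy as np
T=env.tips_ahead
def quat(phi): # tool down, jaw axis along world angle phi
    a=(phi+np.pi/2)/2; return np.array([np.cos(a),np.sin(a),0,0])
def best(p,phi):
    q0=np.array(get_state()["joint_positions"]); o=[]
    for k in(0,np.pi):
        q=solve_ik(p,quat(phi+k))
        if q is not None:o.append((np.abs(np.array(q)-q0).max(),k))
    return quat(phi+min(o)[1])
def blue(f):
    h=cv2.cvtColor(np.ascontiguousarray(f["color"]),cv2.COLOR_RGB2HSV)
    return cv2.inRange(h,(100,130,40),(130,255,255))
def fit(P): # P: dict of world xy of sections -> centre, yaw
    L={"near_top":(-.061,0),"far_top":(.061,0),"left_top":(0,.091),"right_top":(0,-.091)}
    n=list(P);a=np.array([L[k] for k in n]);b=np.array([P[k] for k in n])
    ac,bc=a-a.mean(0),b-b.mean(0)
    y=np.arctan2((ac[:,0]*bc[:,1]-ac[:,1]*bc[:,0]).sum(),(ac*bc).sum())
    R=np.array([[np.cos(y),-np.sin(y)],[np.sin(y),np.cos(y)]])
    c=bc.mean(0)+b.mean(0)-R@a.mean(0)
    return c,y,np.linalg.norm(b-c-a@R.T,axis=1)
E
python3 - <<'E'
from h import *
t=cv2.imread("pics/top.png");s=cv2.imread("pics/scene.png")
print(fit({"near_top":(.521,.1525),"far_top":(.631,.204),"left_top":(.534,.2565),"right_top":(.6165,.093)}))
p=[.56,.17,.38+.02]
env.goto(p,best(p,np.radians(116)))
f=grab_frame("wrist");w=f["color"][:,:,::-1]
P={}
for q in("near_top","far_top","left_top","right_top"):
    r=pinpoint(q,f);print(q,[(np.round(d["position"],4).tolist(),round(d["score"],2)) for d in r])
    r=[d for d in r if np.hypot(*(np.array(d["position"][:2])-[.575,.178]))<.12]
    if r:P[q]=r[0]["position"][:2]
if len(P)>1:print(fit(P))
cr=np.hstack([cv2.resize(t[100:220,160:320],(400,300)),cv2.resize(s[150:270,240:400],(400,300))])
cv2.imwrite("pics/b.png",np.vstack([cr,cv2.copyMakeBorder(cv2.resize(w,(400,300)),0,0,0,400,0)]))
print(get_state()["time"],get_state()["joint_positions"])
E
```

```text
(array([0.575625, 0.1765  ]), np.float64(0.4582506413735464), array([0.00298629, 0.00084377, 0.00211399, 0.00198735]))
near_top [([0.519, 0.1479, 0.0983], 0.9)]
far_top [([0.355, 0.1993, 0.1004], 0.93), ([0.6286, 0.2041, 0.0972], 0.75), ([0.6862, 0.0159, 0.0006], 0.73)]
left_top [([0.5352, 0.2556, 0.0949], 0.97)]
right_top [([0.6124, 0.0937, 0.0976], 0.96)]
(array([0.5738  , 0.175325]), np.float64(0.4540457993962143), array([0.00067038, 0.00202019, 0.00199719, 0.00132216]))
3.0 [2.95920807e-01 2.41286071e-01 9.02455809e-02 1.41959091e+00
 6.54092691e-05 2.98242249e+00]
```

View pics/b.png

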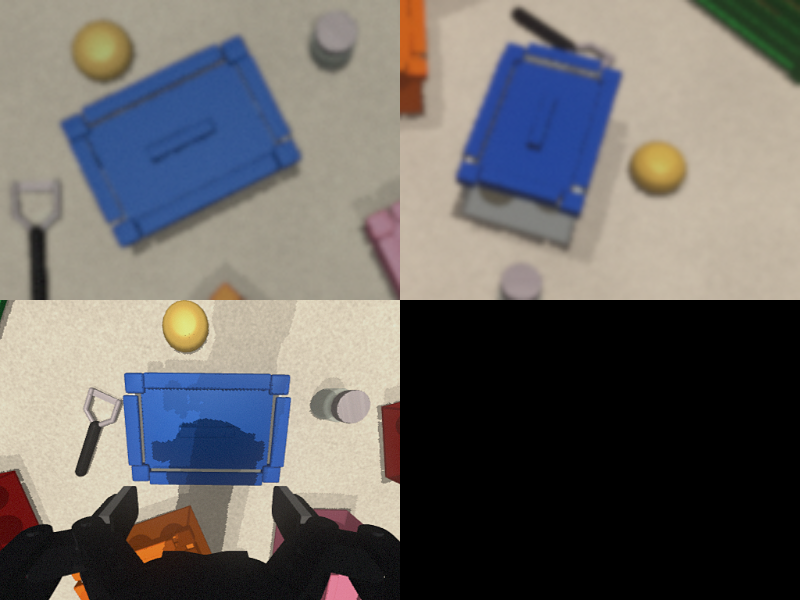

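The only blue tub is at about px (232,167) in the top view, and its size and section positions fit. The orange, pink and two red ones are look-alikes. All rims look raised and the bystanders stand clear. I'll press the near section first.

```bash
cat >> h.py <<'E'
C=np.array([.5745,.176]);Y=.456
def press(x,y,phi,turn=False,lim=22):
    c,s=np.cos(Y),np.sin(Y); w=C+np.array([c*x-s*y,s*x+c*y])
    up=[*w,.125+T]; r=best(up,Y+phi)
    env.goto(up,r)
    hit=env.move_linear([*w,.084+T],feed=.04,force_limit=lim)
    st=get_state();print(hit,"tip z",round(st["eef_pos"][2]-T,4),"F",np.round(st["force"],1),end=" ")
    env.move_linear(up,feed=.1);print("t",get_state()["time"])
E
python3 - <<'E'
from h import *
jaws.close_gripper(20);print(get_state()["width"])
press(-.061,0,np.pi/2)
E
```

```text
0.000263787089251482
True tip z 0.088 F [-1.3 -0.2  7.2] t 5.6917
```

```bash
python3 - <<'E'
from h import *
press(.061,0,np.pi/2)
press(0,.091,0)
press(0,-.091,0)
s=get_state()["eef_pos"]
env.move_linear([s[0],s[1],.37],feed=.2)
p=[.5,.13,.42]; env.goto(p,best(p,Y+np.pi/2))
f=grab_frame("wrist");t=grab_frame("top");c=grab_frame("scene")
for q in("near_top","far_top","left_top","right_top","tub","peeler","potato","jar"):
    print(q,[[(np.round(d["position"],3).tolist(),round(d["score"],2)) for d in pinpoint(q,g) if np.hypot(*(np.array(d["position"][:2])-C))<.2] for g in(f,t,c)])
w=f["color"][:,:,::-1];s=c["color"][:,:,::-1]
cv2.imwrite("pics/c.png",np.vstack([cv2.resize(s[150:270,240:400],(400,300)),cv2.resize(w,(400,300))]))
print(get_state()["time"],get_state()["force"])
E
```

```text
True tip z 0.088 F [-1.6  0.1  5.4] t 7.6583
True tip z 0.088 F [-2.4 -1.4  7.2] t 10.3583
True tip z 0.088 F [-3.3 -0.9  7.8] t 12.525
near_top [[([0.574, 0.175, -0.001], 0.59), ([0.517, 0.149, 0.086], 0.56)], [], [([0.52, 0.148, 0.089], 0.64), ([0.616, 0.095, 0.088], 0.49)]]
far_top [[], [], [([0.576, 0.176, 0.002], 0.65), ([0.628, 0.203, 0.088], 0.62)]]
left_top [[([0.531, 0.26, 0.083], 0.87)], [], [([0.533, 0.258, 0.084], 0.55)]]
right_top [[([0.614, 0.097, 0.089], 0.64)], [], [([0.618, 0.095, 0.087], 0.55)]]
tub [[([0.572, 0.176, -0.004], 0.67), ([0.535, 0.257, 0.086], 0.17)], [], [([0.577, 0.18, 0.003], 0.58)]]
peeler [[([0.478, 0.333, 0.002], 0.72)], [([0.485, 0.337, 0.002], 0.91)], [([0.479, 0.333, 0.0], 0.75)]]
potato [[([0.517, 0.148, 0.085], 0.63), ([0.479, 0.33, 0.005], 0.44)], [], [([0.685, 0.263, -0.001], 0.56)]]
jar [[([0.686, 0.019, 0.002], 0.79), ([0.479, 0.333, 0.004], 0.36)], [], [([0.685, 0.018, 0.002], 0.56)]]
15.7 [ 0.69024846 -0.94792979  0.55284623]
```

View pics/c.png

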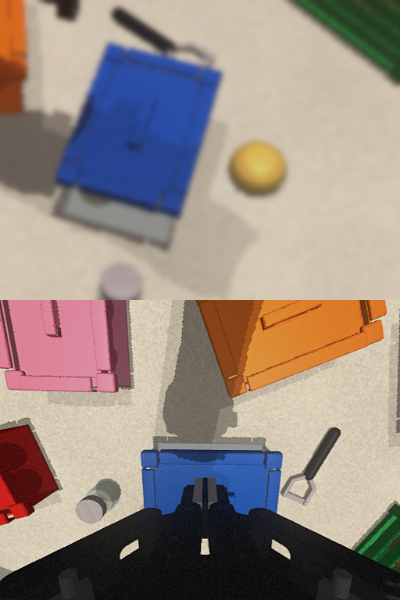

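The raised-edge gaps at scene-crop px (130,60) and (170,190) are gone. The rim is flush, the tub hasn't moved, and the peeler, potato and jar are in place.

```bash
python3 -c "
from station import *
order.job_done()"
```

```text
the job is handed in; nothing more can be done
```

I pressed all four rim sections of the blue tub shut, in the order near, far, left, right, using closed fingertips. The job was handed in at about 15.7 s, within the 45 s limit.

- **Sections shut:** each press stopped on contact force with the fingertips at 88 mm, which is the shut height. Afterwards the networks put the sections at 83–89 mm (left was the lowest, at 83–84 mm), down from about 97 mm before, and the rim looks flush in the picture.
- **Tub and bystanders:** the tub, peeler, potato and jar are where they were, within measurement noise. The gripper ended closed, about 16 cm above the lid and touching nothing.
- **Checks that gave less:** in the last top view, the networks found only the peeler near the tub, probably because the arm blocked the view. The wrist view missed the far section and mistook other things for the potato, so those two rest on the scene camera, and the far section also on its press stopping at 88 mm.

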